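Draw out the overhead phone arm and hold it for the phone

ROBOT

A 7-joint arm with a two-finger parallel gripper is mounted at the origin on the work surface. World frame = base frame: x ahead of the robot, y to its left, z up, the work surface at z = 0. Lengths are in m, angles in rad, forces in N, time in s.
With the tool pointing down it reaches from about 0.4 to 0.85 m from the base axis. Payload 10.4 kg.
Tool frame: the origin (TCP) lies midway between the tips of the shut fingers; the grasp point (between the pads) lies 19 mm behind it; z points along the fingers, x is the direction in which the jaws open and shut, and the axes are right-handed (so a half turn about z gives the same grasp; the last joint's range is limited). The gripper opens to 87 mm and grips with 3 to 60 N. Pads are 19 mm wide; open, the fingers measure 117 mm over their backs; the gripper's body (75 mm by 190 mm) begins 51 mm behind the grasp point.
Start: joints at [-1.219, 0.332, -0.065, 1.46, 0.022, 1.35, -0.088], TCP at [0.229, 0.582, 0.223] pointing down, gripper open.
Joint ranges: [-2.6, 2.6], [-0.5, 2.12], [-1.47, 1.34], [0.16, 2.42], [-1.27, 4.41], [0.06, 2.06], [-2.6, 2.6]. Speed limits (rad/s): [2.22, 2.22, 2.79, 2.79, 3.14, 3.14, 3.14].

INTERFACE

Orientations are given as a unit quaternion [x, y, z, w].
In Python, from bench import r gives the robot as it stands. The module is installed in compiled form; this text tells all that it offers.
- The arm moves only by the tool play_rows, never from a script. Its argument "commands" is a list of rows, each a list of 7 numbers: the shift along the world's x, y, z in cm, then the turn, a rotation vector about the world's x, y, z in rad, then the finger opening in cm, from 0 to 8.7. A call has 1 to 20 rows; each row shifts and turns the commanded pose from where the row before left it; what a row does not reach is not made up. A row lasts 1/8 s, in which the tool goes at most 62.5 mm and 10.7 degrees, less where a joint would pass 70% of its speed; a pose out of reach is approached as far as the arm can. A call is refused whole if a number of a shift passes 6.25 or a number of a turn 0.188, either way. A call with a gripper value outside its range is refused whole. The fingers move at their own pace and stop on an object; "grip_force" is the grip in N (left out, the last holds). Time passes only in rows, so rows that do not move let the fingers close. It gives the time, the measured TCP pose, the force and the opening at its end, in the units of the state.
- r.read_state(): the state, without advancing time (a new reading comes with each control period).
- r.camera(name): name is "scene" or "side" or "wrist"; returns a dict with "img" (480x640x3 uint8, red, green, blue), "K" (3x3 intrinsics, pixels), "k1" (the pictures are not rectified: a ray, as slopes to the right and down, at radius r is drawn at 1 + k1 r^2 times it, then the intrinsics apply), "camera_from_world" (4x4, takes a point from world to camera coordinates). Camera axes: x right, y down, z forward; pixel columns grow to the right and rows downward; lengths in m; the calibration is good to about 2 mm. A picture is of the moment at which its call begins. There is no depth.
- r.close_job(): hands the job in, once; it reports no verdict.
The state is a dict: "time": time; "joint_positions": joint angles; "joint_vel": joint speeds; "joint_torque": joint torques, N m; "ee_pos": TCP position; "eef_rot": TCP orientation; "ft_force": force on the tool from outside, world axes, zero at the start; "torque": the same for the moment, N m; "width": finger opening in m.
Only numpy, scipy, OpenCV 4.12 (cv2) and the standard library are available. Lean on these libraries where they do the work, as an engineer would, in place of code of your own. Each camera call takes 0.05 s, during which the arm holds its last target. There are 200 camera calls.

TASK

I want to film the tea from above: slacken the red clamp knob of the overhead phone arm about a quarter turn anticlockwise, then squeeze the head so that its orange release button is pressed in, and draw the arm straight out past its first stop to the second, fully out. Do not let go: finish gripping the head and holding the arm out there while I clip my phone in, and leave the knob slack. Do not knock the samovar, the glass or the teapot.

Things in the scene. Friction and masses are not known exactly. Their poses are not given: they have to be found in the camera images.
- stand: overhead phone arm, fixed to the table by its round dark foot (170 mm). Origin: centre of the foot's underside. The arm runs level along +x, 220 mm up: black elbow on a 22 mm post at x = 0, dark outer tube (26 mm) to x = 123, black clamp collar (34 long, 34 wide, 36 mm high) centred at x = 140, then the bare 18 mm inner tube and the head. +y: left when looking out along the arm.
- knob_grip (a point): centre of the bar of the red T-shaped clamp knob that stands upright on the collar: bar 42 long (along this frame's x), 13 thick (y), 24 mm high (z, upright), centre 50 mm above the tube's axis, so about 270 mm above the table. The collar's top is 32 mm below this point. The frame turns with the knob.
- knob (a joint): turn of the clamp knob (rad) about its vertical axis, 0 = tight, grows anticlockwise seen from above, ends at 2.0; starts at 0 to 0.2. It grips the inner tube hard below about 0.6 and is quite clear of it from 0.8 on; a quarter turn from the start is plenty. It takes about 0.1 N m and stays where it is left.
- head: the head on the end of the inner tube: black rubber grip block 50 long (x, along the arm), 30 wide (y), 36 mm high, with an orange button on its -y side and, from x = 43 to 113 mm, an empty phone cradle (84 mm wide over its jaws, no higher than the block). It moves with the arm. Same frame as head_grip.
- head_grip (a point): centre of the head's grip block, 220 mm above the table and, with the arm in, 95 mm beyond the knob's axis. x points out along the arm, the way to pull; y level across it; z up. Squeeze it across y, from above.
- release_face (a point): centre of the face of the orange release button, 18 mm across, on the -y side of the grip block, 6 mm proud of it when out. Pressed towards +y.
- release (a joint): travel of the release button (m): 0 = out, 0.005 = fully in. A spring pushes it out with 2 to 5 N. Out, its pin sits in a stop hole of the outer tube and locks the arm; in by 4.5 mm or more the arm is free. Let go, it springs into any stop hole it meets.
- boom (a joint): how far the arm is drawn out (m): 0 = in, 0.045 = first stop, 0.090 = second stop, which is also its end (hard end at 0.091). A light spring of 2 to 3 N draws it back in while the button is pressed. Starts at 0.
- samovar_mid (a point): steel samovar, 335 mm high, 200 mm across its body and 260 mm across its handles, brass tap towards the robot; this point is on its axis 150 mm up. Bystander.
- teapot_mid (a point): white and blue teapot, 125 mm high, 200 mm from spout to handle, standing on the trivet; this point is on its axis 55 mm above its underside. Bystander.
- cup_mid (a point): amber tea glass in a steel holder, 108 mm high, 72 mm across plus a side handle to 65 mm from the axis; this point is on its axis half-way up. Bystander.
- trivet: red silicone trivet, a disc 170 mm across and 8 mm thick, lies fast on the table; origin at the centre of its underside. Bystander.

How it is judged:
By the outcome, as a careful person would: the job done as asked, in the order asked, and still so for the second after the job is handed in, while the arm keeps its last pose, push and grip.
It also fails if it takes over 45 s, if anything falls off the work surface, if the arm or the gripper's body presses on something with over 40 N, if the wrist force passes 120 N, or if a joint passes its speed limit or range.

## Working session

There is one attempt and no reset: what is moved stays moved. The work goes in short steps, Python scripts to look and compute and a tool call to move; the robot and the scene stay as the last step left them, time stands still between calls to the robot, and variables do not carry over. Pictures are saved under pics/ and viewed, about 8 in all and at most 12, crops included, and the job is handed in when it is done.

Besides the shell and the picture viewer there is one more tool, called after "Request:" as a command line: name --pt "numbers of a row" for each row, then --argument value for the rest. play_rows: Moves the arm, as the interface text tells. Its arguments: {"type":"object","properties":{"commands":{"type":"array","items":{"type":"array","items":{"type":"number"}}},"grip_force":{"type":"number"}},"required":["commands"]}

```bash
mkdir -p pics; cat > h.py <<'E'
import numpy as np, cv2
from bench import r
def snap(n,f=None):
    c=r.camera(n)
    if f: cv2.imwrite('pics/'+f,c['img'][:,:,::-1])
    return c
def ray(c,u,v):
    K=c['K'];d=np.array([(u-K[0,2])/K[0,0],(v-K[1,2])/K[1,1]]);p=d.copy()
    for _ in range(20): p=d/(1+c['k1']*(p@p))
    T=c['camera_from_world'];R=T[:3,:3]
    return -R.T@T[:3,3], R.T@np.array([p[0],p[1],1.])
def onz(c,u,v,z):
    o,d=ray(c,u,v);return o+d*(z-o[2])/d[2]
def tri(rays):
    A=0;b=0
    for o,d in rays:
        d=d/np.linalg.norm(d);P=np.eye(3)-np.outer(d,d);A=A+P;b=b+P@o
    return np.linalg.solve(A,b)
def proj(c,p):
    q=c['camera_from_world']@np.r_[p,1];s=q[:2]/q[2];s=s*(1+c['k1']*(s@s));return (c['K']@np.r_[s,1])[:2]
E
python3 - <<'E'
from h import *
a=snap('scene','a.png');b=snap('side','b.png')
for c in(a,b):print(ray(c,320,240),c['k1'])
s=r.read_state();print(s['ee_pos'],s['eef_rot'],s['width'],s['time'])
E
```

```text
(array([1.53835208, 0.29748708, 1.08802102]), array([-0.73009923, -0.12643797, -0.67157388])) -0.0019163616415380693
(array([-0.22669983, -0.76574045,  1.06612664]), array([ 0.51035122,  0.61084617, -0.60532276])) 0.07026504295503383
[0.22868135 0.58129242 0.22185668] [ 8.26459753e-01  5.62995457e-01 -4.94356185e-04  3.84140879e-04] 0.08743228874597608 0.1
```

View pics/a.png

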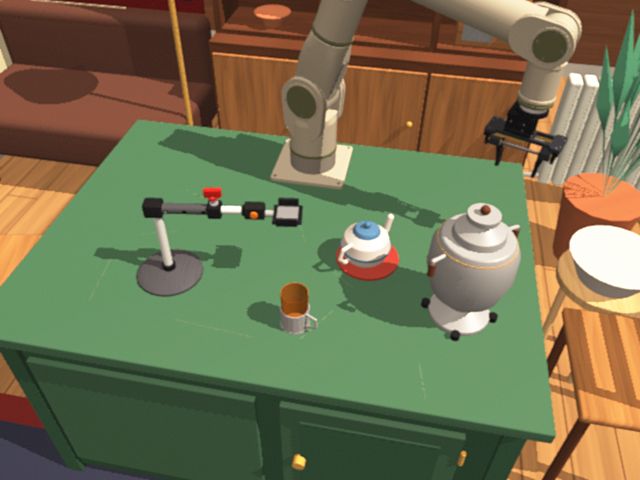

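View pics/b.png

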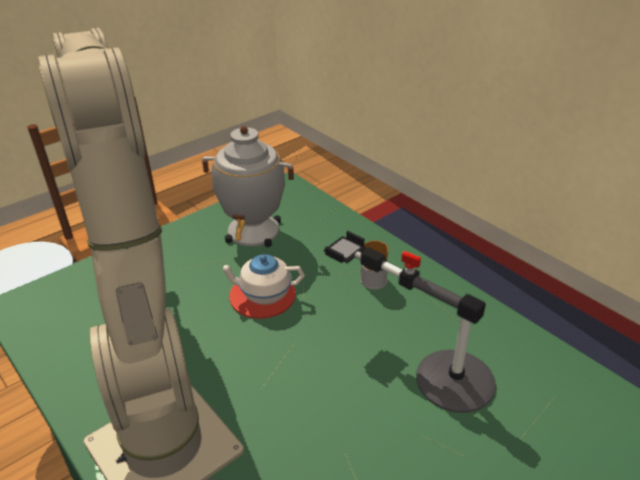

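Scene view: red knob at about (212,193), elbow (153,208), head block (255,211) with its orange button (254,215), cradle (288,211), teapot (367,245), glass (295,308), samovar (472,265). Side view: knob (411,261), elbow (471,308), head (373,259), cradle (345,247), glass (375,265). Now triangulating.

```bash
python3 - <<'E'
from h import *
C={n:snap(n) for n in('scene','side')}
def blob(c,x0,y0,x1,y1,kind):
    im=c['img'][y0:y1,x0:x1];h=cv2.cvtColor(im,cv2.COLOR_RGB2HSV);H,S,V=h[...,0],h[...,1],h[...,2]
    m={'red':((H<6)|(H>174))&(S>170)&(V>110),'or':(H>=7)&(H<20)&(S>170)&(V>120),'blk':V<45}[kind].astype('u1')
    n,l,st,ce=cv2.connectedComponentsWithStats(m);i=1+np.argmax(st[1:,4]);print(kind,ce[i]+[x0,y0],st[i]+[x0,y0,0,0,0]);return ce[i]+[x0,y0]
a,b=C['scene'],C['side']
ka=blob(a,195,180,230,203,'red');kb=blob(b,395,245,430,275,'red')
k=tri([ray(a,*ka),ray(b,*kb)]);print('knob',k,onz(a,*ka,.27),onz(b,*kb,.27))
ba=blob(a,240,200,268,224,'or');print('button z.22',onz(a,*ba,.22))
ea=blob(a,140,195,165,220,'blk');eb=blob(b,455,290,490,325,'blk')
print('elbow',tri([ray(a,*ea),ray(b,*eb)]))
ha=blob(a,240,198,270,224,'blk');hb=blob(b,358,245,387,272,'blk')
print('head',tri([ray(a,*ha),ray(b,*hb)]))
print('foot a',onz(a,170,272,.0),'b',onz(b,456,380,0))
print('tea', tri([ray(a,367,226),ray(b,264,261)]),'cup rim',tri([ray(a,294,292),ray(b,375,247)]),'sam top',tri([ray(a,485,211),ray(b,244,131)]))
E
```

```text
red [211.9726776  193.00546448] [203 188  18  13 183]
red [410.7  256.43] [402 252  18  10 100]
knob [ 0.54586917 -0.13044815  0.27364471] [ 0.54073107 -0.13164519  0.27      ] [ 0.5497433  -0.12847126  0.27      ]
or [253.40384615 214.51923077] [250 211   8   8  52]
button z.22 [ 0.53882488 -0.03610209  0.22      ]
blk [151.4368932  210.09708738] [143 199  20  18 206]
blk [470.59230769 308.62307692] [457 296  28  27 520]
elbow [ 0.56905618 -0.27737935  0.21735977]
blk [252.89922481 212.19379845] [243 206  21  13 129]
blk [370.69023569 260.06734007] [360 245  25  27 297]
head [ 0.52624394 -0.03942946  0.2172825 ]
foot a [ 0.5595141  -0.27147298  0.        ] b [ 0.56887713 -0.27332487  0.        ]
tea [0.41253524 0.22057943 0.11947026] cup rim [0.66439681 0.08642394 0.11089417] sam top [0.55290269 0.47472501 0.32542583]
```

Measured: knob (0.544,-0.134), head (0.527,-0.041), arm axis along about (-0.17,0.985), so jaw yaw ≈ 9.8° (now 68.5°). Heights and spacings agree with the given sizes. Going to hover above the knob.

Request:
play_rows --pt "0 0 6 0 0 0 8.7" --pt "0 0 6 0 0 0 8.7" --pt "2 -4.5 0.1 0 0 -0.064 8.7" --pt "2 -4.5 0.1 0 0 -0.064 8.7" --pt "2 -4.5 0.1 0 0 -0.064 8.7" --pt "2 -4.5 0.1 0 0 -0.064 8.7" --pt "2 -4.5 0.1 0 0 -0.064 8.7" --pt "2 -4.5 0.1 0 0 -0.064 8.7" --pt "2 -4.5 0.1 0 0 -0.064 8.7" --pt "2 -4.5 0.1 0 0 -0.064 8.7" --pt "2 -4.5 0.1 0 0 -0.064 8.7" --pt "2 -4.5 0.1 0 0 -0.064 8.7" --pt "2 -4.5 0.1 0 0 -0.064 8.7" --pt "2 -4.5 0.1 0 0 -0.064 8.7" --pt "2 -4.5 0.1 0 0 -0.064 8.7" --pt "2 -4.5 0.1 0 0 -0.064 8.7" --pt "2 -4.5 0.1 0 0 -0.064 8.7" --pt "2 -4.5 0.1 0 0 -0.064 8.7" --pt "0 0 0 0 0 0 8.7" --pt "0 0 0 0 0 0 8.7"

```text
time: 2.7
ee_pos: [0.5487, -0.1378, 0.3583]
eef_rot: [0.996, 0.086, -0.0, -0.0]
ft_force: [-0.9, 0.3, 0.4]
width: 0.0869
```

```bash
python3 - <<'E'
from h import *
c=snap('wrist','c.png');s=r.read_state()
print(s['ee_pos'],s['eef_rot'],s['time'],s['joint_positions'],s['ft_force'])
np.save('c.npy',c,allow_pickle=True);print(ray(c,320,240))
E
```

```text
[ 0.54875474 -0.13715803  0.35846438] [ 9.96224072e-01  8.68186503e-02 -5.99907688e-05 -3.40367270e-04] 2.75 [-0.44349473  0.18192659  0.72165732  1.4168313  -0.12042401  1.58775705
  0.44176498] [-0.51094425  0.01516231  0.00989627]
(array([ 0.53756748, -0.0618978 ,  0.52071027]), array([ 0.04968405, -0.27621937, -0.95983509]))
```

View pics/c.png

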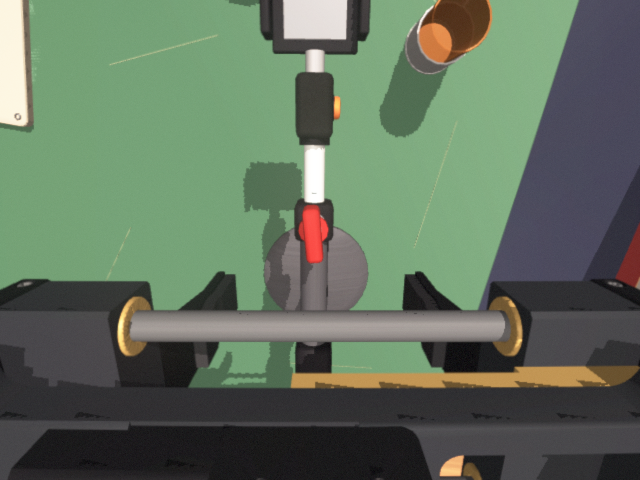

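The wrist view is down the arm: red bar from about (311,212) to (316,258) on the collar, head block (315,106) with the orange button on its right at (337,107), cradle at the top, and the glass at (450,35) clear to the right. Measuring the knob and head finely.

```bash
python3 - <<'E'
from h import *
c=np.load('c.npy',allow_pickle=True).item();h=cv2.cvtColor(c['img'],cv2.COLOR_RGB2HSV);H,S,V=[h[...,i].astype(int) for i in range(3)]
def rect(m,x0,y0,x1,y1):
    k=np.zeros(m.shape,'u1');k[y0:y1,x0:x1]=m[y0:y1,x0:x1]
    cs,_=cv2.findContours(k,0,2);q=max(cs,key=cv2.contourArea);return q[:,0,:]
red=((H<6)|(H>174))&(S>170)
for lo in(190,220,240):
    m=red&(V>lo);q=rect(m,290,195,340,275);P=np.array([onz(c,*p,.282)[:2] for p in q])*1000
    print('red',lo,cv2.minAreaRect(P.astype('f4')),q.min(0),q.max(0))
q=rect(V<60,285,65,345,150);P=np.array([onz(c,*p,.238)[:2] for p in q])*1000
print('block',cv2.minAreaRect(P.astype('f4')),q.min(0),q.max(0))
q=rect((H>=7)&(H<20)&(S>170)&(V>120),325,90,350,125);print('btn',onz(c,*q.mean(0),.225),q.min(0),q.max(0))
# tube edges
for row in (150,160,170,180,190,62):
    xs=np.where((S[row,290:340]<60)&(V[row,290:340]>100))[0]+290
    print(row,xs.min(),xs.max(),onz(c,(xs.min()+xs.max())/2,row,.22))
E
```

```text
red 190 ((546.4568481445312, -127.37077331542969), (16.84105110168457, 41.743568420410156), 14.647662162780762) [303 207] [327 262]
red 220 ((543.9758911132812, -128.33314514160156), (10.870726585388184, 39.69905090332031), 14.854336738586426) [303 209] [321 261]
red 240 ((544.0213623046875, -128.2389373779297), (9.073256492614746, 38.21324157714844), 14.034819602966309) [305 210] [320 260]
block ((532.7542114257812, -60.60258865356445), (25.534334182739258, 8.410356521606445), 6.2850847244262695) [298 132] [330 143]
btn [ 0.54766472 -0.0379249   0.225     ] [334 110] [339 117]
150 303 325 [ 0.53426398 -0.06991269  0.22      ]
160 303 325 [ 0.5356627  -0.07819959  0.22      ]
170 291 325 [ 0.53192233 -0.08750646  0.22      ]
180 290 325 [ 0.53289024 -0.09613255  0.22      ]
190 290 325 [ 0.53430984 -0.10481853  0.22      ]
62 305 325 [ 0.5235806  -0.00180507  0.22      ]
```

```bash
python3 - <<'E'
import cv2
i=cv2.imread('pics/c.png')[60:280,270:360];cv2.imwrite('pics/d.png',cv2.resize(i,None,fx=2.7,fy=2.7,interpolation=2))
E
```

```text
(no output)
```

View pics/d.png

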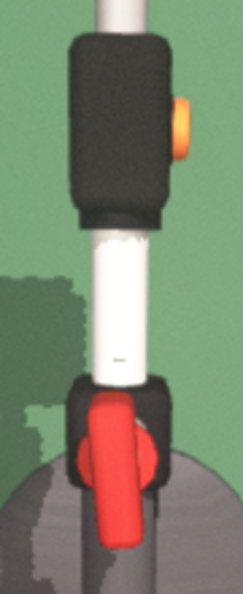

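Knob: (0.544,-0.128), bar normal at 14.6° (knob ≈ 0.1 rad); arm axis at 98.9°; head predicted at (0.529,-0.034). The crop shows the bar leaning slightly anticlockwise, as expected. Descending and gripping the knob.

Request:
play_rows --pt "-0.5 0.95 -2 0 0 0.08 8.7" --pt "0 0 -3 0 0 0 7" --pt "0 0 -3 0 0 0 5" --pt "0 0 -2.7 0 0 0 5" --pt "0 0 0 0 0 0 5" --pt "0 0 0 0 0 0 0" --pt "0 0 0 0 0 0 0" --pt "0 0 0 0 0 0 0" --pt "0 0 0 0 0 0 0" --pt "0 0 0 0 0 0 0" --grip_force 20

```text
time: 4.0
ee_pos: [0.5419, -0.1296, 0.2521]
eef_rot: [0.992, 0.125, -0.002, -0.0]
ft_force: [-11.8, 1.0, 8.9]
width: 0.0229
```

Request:
play_rows --pt "0 0 0 0 0 0 0" --pt "0 0 0 0 0 0 0"

```text
time: 4.25
ee_pos: [0.5419, -0.1296, 0.2521]
eef_rot: [0.992, 0.125, -0.002, -0.0]
ft_force: [-11.8, -1.0, 10.0]
width: 0.023
```

```bash
python3 - <<'E'
from h import *
snap('wrist','e.png');s=r.read_state();print(s['ee_pos'],s['ft_force'],s['width'])
E
```

```text
[ 0.54192963 -0.12957077  0.25207761] [-12.19850282   0.04483983   9.53762537] 0.022879265385548714
```

View pics/e.png

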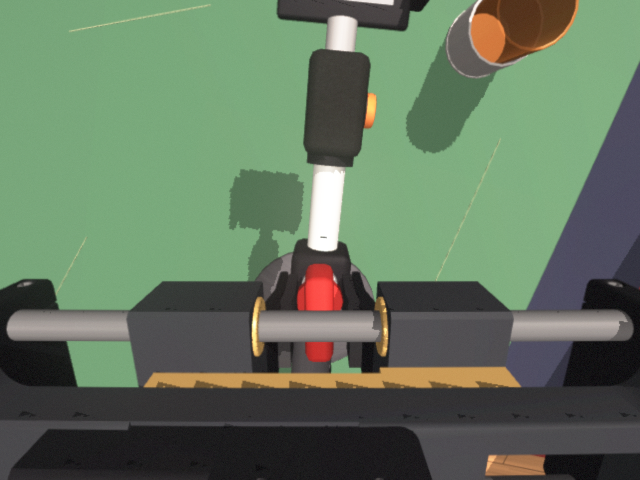

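The picture shows the fingers closing on the round hub below the bar (23 mm instead of 13). Opening, rising 9 mm and regripping.

Request:
play_rows --pt "0 0 0 0 0 0 5" --pt "0 0 0 0 0 0 5" --pt "-0.15 0 0.9 0 0 0 5" --pt "0 0 0 0 0 0 5" --pt "0 0 0 0 0 0 0" --pt "0 0 0 0 0 0 0" --pt "0 0 0 0 0 0 0" --pt "0 0 0 0 0 0 0" --pt "0 0 0 0 0 0 0" --grip_force 20

```text
time: 5.42
ee_pos: [0.5417, -0.1291, 0.2606]
eef_rot: [0.992, 0.125, -0.001, -0.0]
ft_force: [-4.1, -1.2, 1.9]
width: 0.013
```

Width 13.0 mm: on the bar. Turning anticlockwise.

Request:
play_rows --pt "0 0 0 0 0 0.12 0" --pt "0 0 0 0 0 0.12 0" --pt "0 0 0 0 0 0.12 0" --pt "0 0 0 0 0 0.12 0" --pt "0 0 0 0 0 0.12 0" --pt "0 0 0 0 0 0.12 0" --pt "0 0 0 0 0 0.12 0" --pt "0 0 0 0 0 0.12 0" --pt "0 0 0 0 0 0.12 0" --pt "0 0 0 0 0 0.12 0" --pt "0 0 0 0 0 0.12 0" --pt "0 0 0 0 0 0.12 0" --pt "0 0 0 0 0 0 0" --pt "0 0 0 0 0 0 0"

```text
time: 7.18
ee_pos: [0.5399, -0.1318, 0.2605]
eef_rot: [0.664, 0.748, -0.002, -0.001]
ft_force: [-12.5, -6.2, 6.9]
width: 0.0125
```

```bash
python3 - <<'E'
from h import *
s=r.read_state();q=s['eef_rot'];print(s['ee_pos'],np.degrees(2*np.arctan2(q[1],q[0])),s['ft_force'],s['torque'],s['width'],s['joint_positions'])
E
```

```text
[ 0.53987096 -0.1317621   0.26052862] 96.75262407831539 [-12.45580433  -6.2130432    6.85651132] [-1.47205773  2.87404617  0.09326143] 0.012468509139024725 [-0.33365689  0.16818396  0.55761896  1.61347427 -0.08703635  1.38964171
  1.92231529]
```

Turned 82° with the bar still gripped. Releasing, rising and moving to hover over the head.

Request:
play_rows --pt "0 0 0 0 0 0 5" --pt "0 0 0 0 0 0 5" --pt "0 0 0 0 0 0 5" --pt "0 0 4 0 0 0 5" --pt "0 0 4 0 0 0 5" --pt "-0.14 0.95 0 0 0 -0.153 8" --pt "-0.14 0.95 0 0 0 -0.153 8" --pt "-0.14 0.95 0 0 0 -0.153 8" --pt "-0.14 0.95 0 0 0 -0.153 8" --pt "-0.14 0.95 0 0 0 -0.153 8" --pt "-0.14 0.95 0 0 0 -0.153 8" --pt "-0.14 0.95 0 0 0 -0.153 8" --pt "-0.14 0.95 0 0 0 -0.153 8" --pt "-0.14 0.95 0 0 0 -0.153 8" --pt "-0.14 0.95 0 0 0 -0.153 8" --pt "0 0 0 0 0 0 8" --pt "0 0 0 0 0 0 8"

```text
time: 9.3
ee_pos: [0.5284, -0.0342, 0.3406]
eef_rot: [0.997, 0.083, 0.0, 0.0]
ft_force: [-0.6, 0.1, 0.2]
width: 0.0798
```

```bash
python3 - <<'E'
from h import *
c=snap('wrist','f.png');np.save('f.npy',c,allow_pickle=True)
a=snap('scene');cv2.imwrite('pics/g.png',cv2.resize(a['img'][160:310,120:330,::-1],None,fx=3.5,fy=3.5,interpolation=2))
s=r.read_state();q=s['eef_rot'];print(s['ee_pos'],np.degrees(2*np.arctan2(q[1],q[0])),s['ft_force'],s['width'])
E
```

```text
[ 0.52833955 -0.03434862  0.34059871] 9.375255820071935 [ 0.16864229  0.44237122 -0.4484898 ] 0.08057094749962887
```

View pics/g.png

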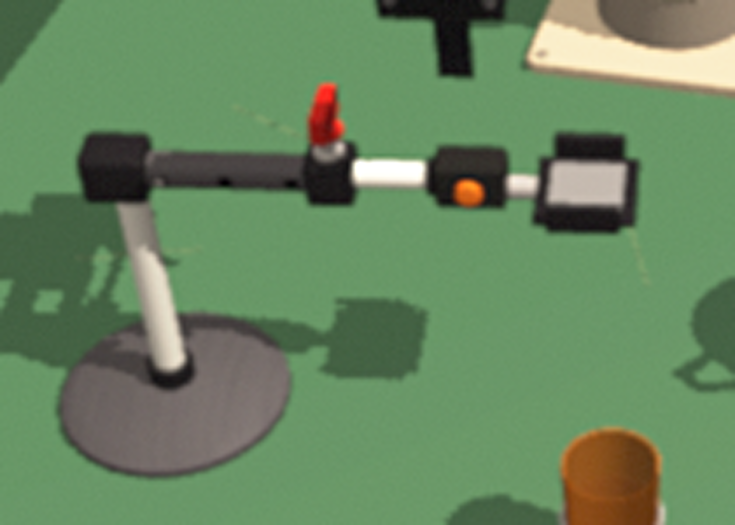

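View pics/f.png

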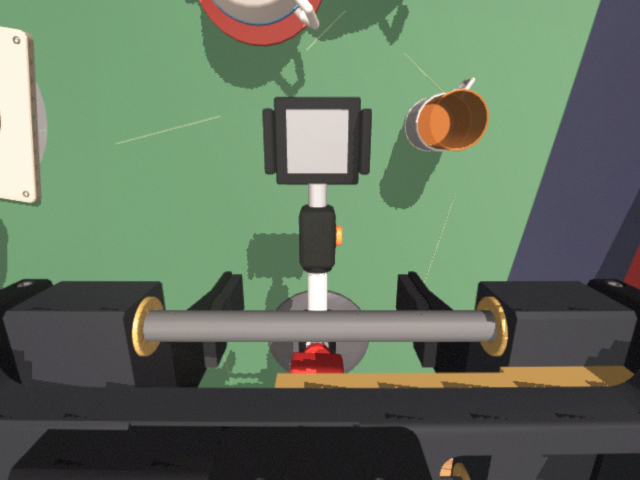

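Knob now stands across the arm (scene crop at (325,115)), arm still in. Wrist view: block at x 299–336, y 206–268, button at (338,236); the cradle is at (318,140). Measuring the block and the axis.

```bash
python3 - <<'E'
from h import *
c=np.load('f.npy',allow_pickle=True).item();h=cv2.cvtColor(c['img'],cv2.COLOR_RGB2HSV);H,S,V=[h[...,i].astype(int) for i in range(3)]
G=(H>40)&(H<90)&(S>60)
L=[];
for row in (215,222,250,258):
    xs=np.where(~G[row,285:330])[0]+285; xl=xs.min(); xs=np.where(~G[row,310:350])[0]+310; xr=xs.max()+1
    print(row,xl,xr,onz(c,xl,row,.232)[:2],onz(c,xr,row,.232)[:2])
def tube(row):
    xs=np.where((S[row,295:345]<70)&(V[row,295:345]>90))[0]+295;return onz(c,(xs.min()+xs.max()+1)/2,row,.22),xs.min(),xs.max()
for w in(194,200,285,295,300):print(tube(w))
print('ends',onz(c,317,206,.238),onz(c,317,265,.238),'btn',onz(c,338,236,.22))
E
```

```text
215 299 336 [ 0.5109096  -0.01821268] [ 0.54067556 -0.01328671]
222 299 336 [ 0.51177216 -0.02400856] [ 0.54171027 -0.01905483]
250 299 335 [ 0.5153224  -0.04787969] [ 0.54514507 -0.042948  ]
258 299 335 [ 0.51636744 -0.05491098] [ 0.54639566 -0.04994615]
(array([ 5.25313491e-01, -2.51765910e-04,  2.20000000e-01]), np.int64(295), np.int64(344))
(array([ 0.52614357, -0.00524839,  0.22      ]), np.int64(295), np.int64(344))
(array([ 0.53883655, -0.0816504 ,  0.22      ]), np.int64(295), np.int64(344))
(array([ 0.5404568 , -0.09140275,  0.22      ]), np.int64(295), np.int64(344))
(array([ 0.54127801, -0.09634566,  0.22      ]), np.int64(295), np.int64(344))
ends [ 0.52404323 -0.00736562  0.238     ] [ 0.53207067 -0.05642092  0.238     ] btn [ 0.54668701 -0.03372638  0.22      ]
```

Block centre (0.528,-0.032), 30 × 50 mm as given, axis 8.6°. Descending and squeezing.

Request:
play_rows --pt "0.05 0.2 -4 0 0 -0.012 8" --pt "0 0 -4 0 0 0 8" --pt "0 0 -3 0 0 0 8" --pt "0 0 -2.7 0 0 0 8" --pt "0 0 0 0 0 0 8" --pt "0 0 0 0 0 0 4" --pt "0 0 0 0 0 0 2" --pt "0 0 0 0 0 0 0" --pt "0 0 0 0 0 0 0" --pt "0 0 0 0 0 0 0" --pt "0 0 0 0 0 0 0" --pt "0 0 0 0 0 0 0" --grip_force 35

```text
time: 10.9
ee_pos: [0.5263, -0.0323, 0.2034]
eef_rot: [0.997, 0.075, -0.003, -0.0]
ft_force: [-15.5, -0.2, 10.4]
width: 0.0303
```

Width 30.3 mm: button fully in (≤31.5 needed). Easing the small side load and drawing out along (-0.15,0.99).

Request:
play_rows --pt "-0.15 0 0 0 0 0 0" --pt "-0.11 0.76 0 0 0 0 0" --pt "-0.11 0.76 0 0 0 0 0" --pt "-0.11 0.76 0 0 0 0 0" --pt "-0.11 0.76 0 0 0 0 0" --pt "-0.11 0.76 0 0 0 0 0" --pt "-0.11 0.76 0 0 0 0 0" --pt "-0.11 0.76 0 0 0 0 0" --pt "-0.11 0.76 0 0 0 0 0" --pt "0 0 0 0 0 0 0"

```text
time: 12.15
ee_pos: [0.5162, 0.0285, 0.2034]
eef_rot: [0.997, 0.075, -0.003, 0.0]
ft_force: [-13.6, -5.0, 8.4]
width: 0.0304
```

Request:
play_rows --pt "-0.12 0.76 0 0 0 0 0" --pt "-0.12 0.76 0 0 0 0 0" --pt "-0.12 0.76 0 0 0 0 0" --pt "-0.12 0.76 0 0 0 0 0" --pt "0 0 0 0 0 0 0" --pt "0 0 0 0 0 0 0"

```text
time: 12.9
ee_pos: [0.5114, 0.0576, 0.2034]
eef_rot: [0.997, 0.074, -0.003, 0.001]
ft_force: [-14.1, -6.8, 10.7]
width: 0.0303
```

```bash
python3 - <<'E'
from h import *
c=snap('wrist');a=snap('scene')
i=cv2.resize(a['img'][150:330,120:340,::-1],None,fx=2,fy=2,interpolation=2);j=cv2.resize(c['img'][:,:,::-1],(440,330))
cv2.imwrite('pics/k.png',np.vstack([i,j])[:600] if 0 else np.hstack([i[:,:390],cv2.copyMakeBorder(j[:,:400],0,30,0,0,0)]))
s=r.read_state();print(s['ee_pos'],s['ft_force'],s['torque'],s['width'],s['time'])
E
```

```text
[0.51140296 0.05760153 0.20341216] [-13.96919211  -5.96485551  11.22129212] [-1.58015515  3.31016027  0.34058177] 0.030418559428905652 13.0
```

View pics/k.png

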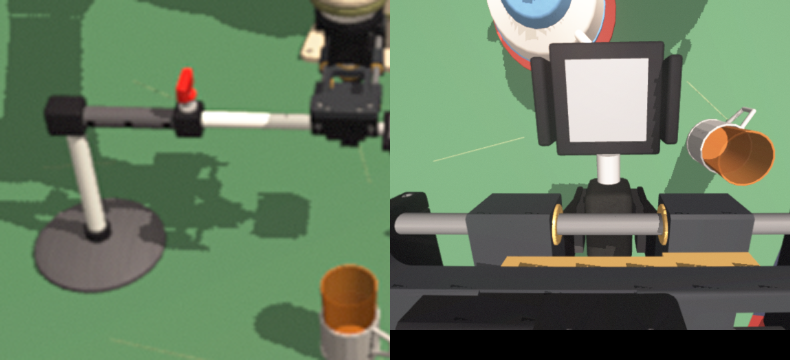

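Scene crop: knob across the arm and the inner tube drawn far out; wrist view shows the head between the pads, with teapot and glass clear. TCP travelled 91 mm; a light 3 mm further pull tests for the hard end.

Request:
play_rows --pt "-0.04 0.3 0 0 0 0 0" --pt "0 0 0 0 0 0 0" --pt "0 0 0 0 0 0 0" --grip_force 45

```text
time: 13.38
ee_pos: [0.5114, 0.0576, 0.2034]
eef_rot: [0.997, 0.073, -0.003, 0.002]
ft_force: [-13.4, -16.6, 11.0]
width: 0.0304
```

```bash
python3 - <<'E'
from h import *
c=snap('wrist','l.png');s=r.read_state();print(s['ee_pos'],s['ft_force'],s['width'],s['time'])
# where head should be seen if boom=.09: cradle near/far edges at 43,113 mm, z .238
d=np.array([-.150,.9887]);g=np.array([.5283,-.032])+.09*d
for t in(.025,.043,.113):print(t,proj(c,[*(g+t*d),.236]))
E
```

```text
[0.51133519 0.05761214 0.20341322] [-13.3697846  -16.42789381  11.76870595] 0.030041596908933436 13.425
0.025 [322.08889535 275.21780882]
0.043 [321.95074644 232.9582639 ]
0.113 [321.28678687  34.61095912]
```

View pics/l.png

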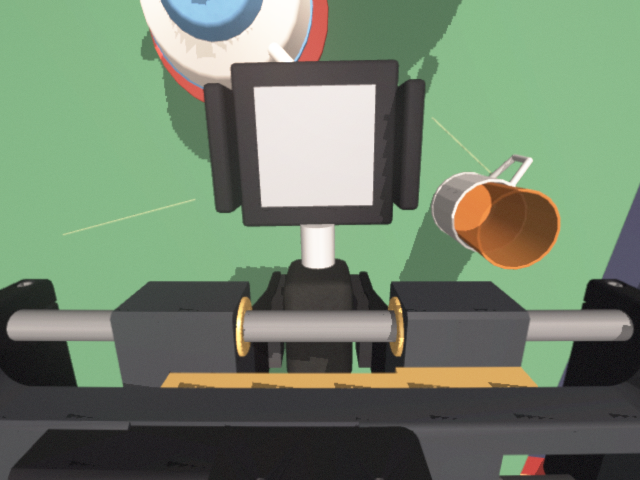

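The tool did not move while the pull rose from 6 N to 16 N, so the arm is at its hard end. In the picture the head is between the pads, the cradle spans (240–395, 62–225), and teapot and glass are untouched. Handing in.

```bash
python3 -c "
from h import *
r.close_job()"
```

```text
the job is handed in; nothing more can be done
```

The phone arm is drawn fully out to its second stop, and the gripper is still holding the head there with the release button pressed in. I handed the job in at about 13.4 s.

- **Knob:** I turned it about 82° anticlockwise to roughly 1.5 rad, well past the 0.8 where it is clear of the tube. The pictures show the bar standing across the arm, and it was left slack. My first grip closed on the round hub under the bar (23 mm instead of 13). I opened, rose 9 mm and regripped at 13.0 mm before turning.
- **Release button:** the head is squeezed to about 30.3 mm wide at 45 N. Fully pressed should read about 31 mm and the arm frees at 31.5 mm or less, so the button is in.
- **Arm:** the gripper travelled 91 mm. On an extra 3 mm pull it did not move and the force rose from about 6 N to 16 N, so the arm is at its hard end.
- **Side load:** the force sensor still shows a sideways load of about 13 N and an upward load of about 11 N on the gripper. Both are far below the limits.
- **Other checks:** the last wrist picture shows the glass standing and the teapot, partly in frame, in place. The samovar was not in the later pictures, but the gripper's path stayed clear of it. The cradle's edges in that picture were 8 to 27 pixels off my prediction, probably because its plate lies lower than I assumed.

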